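# Unbolt the supply's guard and throw its isolator lever

## Task

Make the bench supply safe: lift the barrel bolt's handle out of its notch, draw the bolt all the way back and lay the handle down in the rear notch so that the bolt stays there. Then slide the clear guard fully open and tip the isolator lever underneath right over to its other side. Leave the tools and other things on the bench and on the supply where they are.

Things in the scene. Friction and masses are not known exactly. Their poses are not given: they have to be found in the camera images.
- unit: The bench supply: a fixed dark steel case, 320 mm (its x) by 380 mm (its y), flat deck 90 mm above the table, upright, turned by its yaw only. Origin: centre of its underside. Its -x side (front: vents, brass terminals, paper-faced meter) looks roughly to the robot. In its deck is a rectangular well, x 25 to 135, y -5 to 165 mm, floor 18 mm above the table, closed at first by the clear guard. All offsets below are in this frame, in mm.
- bolt_axis (a point): Fixed point on the bolt's axis where the handle's foot is when the bolt is home: x -30, y 80, z 118 (28 above the deck). The bolt is a 14 mm metal rod along x, lying in a slotted steel channel (x -143 to 8, y 61 to 99). The channel's -y side wall is at y 61.5 to 66.5 and its top is at z 140; it has two notches, at x -30 (home) and x -95 (rear). The +y wall is lower (top z 127).
- bolt (a joint): Bolt travel in m: 0 = home (its end goes through the steel keeper on the guard and holds the guard), 0.065 = fully drawn back, towards the unit's -x (its tail then stands 45 mm out over the unit's front edge). Stops at both ends, where the handle lines up with the notches. Stiff: needs about 2.5 N, stays where left. It can slide only while the handle is lifted above 0.70 rad.
- handle (a joint): Angle of the bolt's handle in rad about the bolt's axis: 0 = down in a notch, leaning to the unit's -y, 30 degrees above level; grows as it is lifted; 1.05 = upright (stop). It cannot go below 0.69 between the notches. Stiff: needs about 0.06 N m and stays at the angle where it is left. Starts at 0 to 0.12. A level sideways push jams while the handle is low: push or carry the ball along its arc (60 mm about the axis), up and over.
- handle_ball (a point): Centre of the black ball, 24 mm in diameter, at the end of the bolt's handle (a 10 mm round stem); 60 mm from the bolt's axis. With the handle down it is 52 mm to -y of the axis and at z 148; upright it is at y 80, z 178. It moves to -x with the bolt.
- guard (a joint): Guard travel in m: 0 = shut over the well, 0.17 = fully open (stop), towards the unit's -y. Stiff slide, about 2.5 N, stays where left. The guard is a clear plate in a metal frame, 130 by 184 mm, top at z 97, centred at x 80, y 80 when shut. The bolt blocks it until drawn back by about 15 mm. The steel keeper, 14 by 29 mm with top at z 132, stands on its -x edge.
- guard_fin (a point): Centre of the upright metal fin on the guard, by which it is pushed: 90 mm along x, 10 mm thick along y, z 97 to 131; at x 80, y 80, z 114 when shut. It moves with the guard.
- lever (a joint): Angle of the isolator lever in rad about an axis along the unit's x through x 80, y 80, z 22: 0 = leaning 23 degrees to +y (on), 0.8 = leaning 23 degrees to -y (off, stop). Needs about 0.09 N m, stays where left. Starts at 0 to 0.15.
- lever_bar (a point): Centre of the lever's crossbar, a black bar 64 mm along x and 16 mm in diameter, 55 mm from the lever's pivot, in the well under the guard; at y 101, z 73 when at 0 and y 59, z 73 when at 0.8.
- spool: Loose bystander: grey solder spool, 54 mm across and 40 mm high, standing on the unit's deck near its front -y corner. Origin: centre of its underside.
- screwdriver: Loose bystander: screwdriver, 160 mm, lying roughly along x on the front part of the unit's deck, to -y of the bolt. Origin: middle of its underside.
- flux_jar: Loose bystander: amber jar, 60 mm across and 75 mm high, standing on the table. Origin: centre of its underside.
- mug: Loose bystander: white mug, 80 mm across and 90 mm high, standing on the table. Origin: centre of its underside.
- driver: Loose bystander: metal loudspeaker driver, 130 mm across and 64 mm high, lying face up on the table. Origin: centre of its underside.
- meter: Loose bystander: grey hand meter, 150 by 80 by 35 mm, lying on the table. Origin: centre of its underside.
- wrench: Loose bystander: steel wrench, 160 mm, lying on the table. Origin: middle of its underside.

How it is judged:
By the outcome, as a careful person would: the job done as asked, in the order asked, and still so for the second after the job is handed in, with the robot touching nothing.
It also fails if it takes over 58 s, if anything falls off the work surface, if the arm or the gripper's body presses on something with over 40 N, if the wrist force passes 120 N, or if a joint passes its speed limit or range.

## Robot

A 6-joint arm with a two-finger parallel gripper is mounted at the origin on the work surface. World frame = base frame: x ahead of the robot, y to its left, z up, the work surface at z = 0. Lengths are in m, angles in rad, forces in N, time in s.
With the tool pointing down it reaches from about 0.35 to 0.85 m from the base axis. Payload 8.1 kg.
Tool frame: the origin (TCP) lies at the very end of the fingers, on their centre line; the grasp point (between the pads) lies manip.hold_point_z behind it (manip.hold_point_z is the distance from the TCP to the grasp point, in m); z points along the fingers, y is the direction in which the jaws open and shut (so a half turn about z gives the same grasp; the last joint's range is limited). The gripper opens to 93 mm and grips with 3 to 60 N. Pads are 15 mm wide; open, the fingers measure 128 mm over their backs; the gripper's body (75 mm by 188 mm) begins 65 mm behind the grasp point.
Start: joints at [1.055, 0.13, 1.488, -0, 1.523, -0.085], TCP at [0.251, 0.545, 0.219] pointing down, gripper open.
Joint ranges: [-2.96, 2.96], [-0.89, 2.26], [0.02, 2.5], [-1.34, 4.48], [0, 2.73], [-2.66, 2.66]. Speed limits (rad/s): [2.39, 2.39, 2.79, 3.14, 3.14, 3.14].

## Interface

Orientations are given as a unit quaternion [w, x, y, z].
In Python, from cell import manip, cams, order, spotter gives the robot as it stands.
- The arm moves only by the tool move_arm, never from a script. Its arguments are lists of equal length, an entry for each row: "claw": the gripper command: -1 is fully open, 1 is shut, values between are in proportion; "offset": the shift along the tool's x, y, z in mm, a list of three; "spin": the turn about the tool's z in rad. In form: {"claw": [claw, ...], "offset": [[x, y, z], ...], "spin": [spin, ...]}. A call has 1 to 10 rows; each row is the pose to reach, as a shift and turn from the pose commanded when the call began, along the tool's axes at that moment; what a row does not reach only later rows make up. A row lasts 1/12 s, in which the tool goes at most 41.7 mm and 7.16 degrees, less where a joint would pass 70% of its speed; a pose out of reach is approached as far as the arm can. A call with a gripper value outside its range is refused whole. The fingers move at their own pace and stop on an object; the grip force is fixed at half the most. Time passes only in rows, so rows that repeat a pose let the fingers close. It gives the time, the measured TCP pose, the force and the opening at its end, in the units of the state.
- manip.observe(): the state, without advancing time (a new reading comes with each control period).
- cams.camera(name): name is "side" or "top"; returns a dict with "pixels" (420x560x3 uint8, red, green, blue), "mtx" (3x3 intrinsics, pixels), "world_to_cam" (4x4, takes a point from world to camera coordinates). Camera axes: x right, y up, looking along -z (the intrinsics and any distortion apply to the point x, -y, -z); pixel columns grow to the right and rows downward; lengths in m; the calibration is good to about 2 mm. A picture is of the moment at which its call begins. There is no depth.
- order.hand_in(): hands the job in, once; it reports no verdict.
Trained networks look in the newest picture that a camera, given by its name, has taken for a name from the list of things; names that differ only in an ending like _2 or _b are one class to them, and where a whole thing is asked for, a point or a joint stands for the part that bears it (a point fixed in the world has none). Each returns a list of dicts, best first, with "score" (0 to 1); they miss things now and then, are a little off and sometimes report something else, mostly with a low value. They report only what shows in the picture. A call takes as long as a camera call.
- spotter.search_frame(thing, camera): "at" ([x, y, z] in m, in the coordinates of the camera as it stood for that picture, good to about 4 mm: the middle of the surface that is visible of it).
- spotter.trace(thing, camera): "pixels" (420x560 bool, what is visible of it).
The state is a dict: "t": time; "qpos": joint angles; "joint_vel": joint speeds; "tau": joint torques, N m; "eef_pos": TCP position; "tool_rot": TCP orientation; "force": force on the tool from outside, world axes, zero at the start; "wrist_torque": the same for the moment, N m; "opening": opening from 0.0 (shut) to 1.0 (fully open).
Only numpy, scipy, OpenCV 4.12 (cv2) and the standard library are available. Lean on these libraries where they do the work, as an engineer would, in place of code of your own. Each camera call takes 0.05 s, during which the arm holds its last target. There are 200 camera calls.

## Working session

There is one attempt and no reset: what is moved stays moved. The work goes in short steps, Python scripts to look and compute and a tool call to move; the robot and the scene stay as the last step left them, time stands still between calls to the robot, and variables do not carry over. Pictures are saved under pics/ and viewed, about 8 in all and at most 12, crops included, and the job is handed in when it is done.

Besides the shell and the picture viewer there is one more tool, called after "Emit:" by a JSON object that holds its "api" and its "payload". move_arm: Moves the arm, as the interface text tells. Its arguments: {"type":"object","properties":{"claw":{"type":"array","items":{"type":"number"}},"offset":{"type":"array","items":{"type":"array","items":{"type":"number"}}},"spin":{"type":"array","items":{"type":"number"}}},"required":["claw","offset","spin"]}

```bash
ls; mkdir -p pics; python3 - <<'E'
from cell import manip,cams,spotter
import cv2,numpy as np
np.set_printoptions(precision=4,suppress=True)
print(manip.observe(), manip.hold_point_z)
for c in("side","top"):
    d=cams.camera(c); cv2.imwrite(f"pics/{c}0.png",d["pixels"][...,::-1]); M=np.array(d["world_to_cam"]);print(c,d["mtx"],M,[k for k in d])
    for t in("unit","handle_ball","guard_fin","lever_bar","bolt","guard","spool","screwdriver","flux_jar","mug","driver","meter","wrench"):
        r=spotter.search_frame(t,c)
        for q in r[:2]: print(t,round(q["score"],2),(np.linalg.inv(M)@np.r_[q["at"],1])[:3])
E
```

```text
pics
{'t': 0.0, 'qpos': array([ 1.0546,  0.1312,  1.4893, -0.    ,  1.523 , -0.0854]), 'joint_vel': array([ 0.0013,  0.0011,  0.0009, -0.0002, -0.0013,  0.0006]), 'tau': array([ -0.0018, -55.9814, -49.1774,   0.0766,   0.0353,  -0.0002]), 'eef_pos': array([0.2503, 0.5447, 0.2176]), 'tool_rot': array([-0.0003,  0.2137,  0.9769, -0.0009]), 'force': array([ 0.3791, -0.682 ,  0.1352]), 'wrist_torque': array([ 0.0118, -0.0349, -0.0306]), 'opening': 0.9997594006321628} 0.0188
side [[514.5149   0.     269.4501]
 [  0.     514.5149 211.206 ]
 [  0.       0.       1.    ]] [[-0.9912 -0.1323  0.0012  0.5108]
 [ 0.0996 -0.7399  0.6653 -0.1735]
 [-0.0871  0.6596  0.7466 -1.7286]
 [ 0.      0.      0.      1.    ]] ['pixels', 'mtx', 'world_to_cam']
unit 0.69 [0.5358 0.1273 0.0889]
handle_ball 0.29 [0.4287 0.3959 0.0455]
guard_fin 0.91 [0.5984 0.1588 0.0967]
bolt 0.66 [0.4945 0.1123 0.1249]
guard 0.57 [0.6026 0.1605 0.0947]
spool 0.82 [ 0.5125 -0.0998  0.1319]
screwdriver 0.65 [ 0.4509 -0.0394  0.1094]
screwdriver 0.65 [ 0.6149 -0.4315  0.0535]
flux_jar 0.65 [ 0.6143 -0.4305  0.0506]
driver 0.8 [0
[... 326 characters left out ...]
1.2363]
 [ 0.      0.      0.      1.    ]] ['pixels', 'mtx', 'world_to_cam']
unit 0.74 [0.5465 0.0617 0.0948]
handle_ball 0.57 [0.5027 0.0868 0.1605]
guard_fin 0.75 [0.6024 0.1505 0.0927]
guard_fin 0.33 [0.5435 0.066  0.0955]
lever_bar 0.65 [0.506  0.0852 0.1592]
lever_bar 0.39 [ 0.4045 -0.5947  0.004 ]
bolt 0.9 [0.4921 0.1116 0.1262]
guard 0.79 [0.6049 0.1495 0.0943]
spool 0.57 [0.5928 0.4709 0.0617]
spool 0.49 [ 0.5168 -0.1088  0.131 ]
screwdriver 0.52 [ 0.4539 -0.0473  0.1142]
flux_jar 0.97 [ 0.6186 -0.4437  0.0732]
mug 0.81 [0.432  0.4126 0.0472]
mug 0.2 [ 0.4042 -0.596   0.0052]
driver 0.89 [0.5933 0.4668 0.0621]
meter 0.7 [ 0.3624 -0.4531  0.0335]
wrench 0.68 [ 0.4034 -0.5965  0.0064]
```

View pics/top0.png

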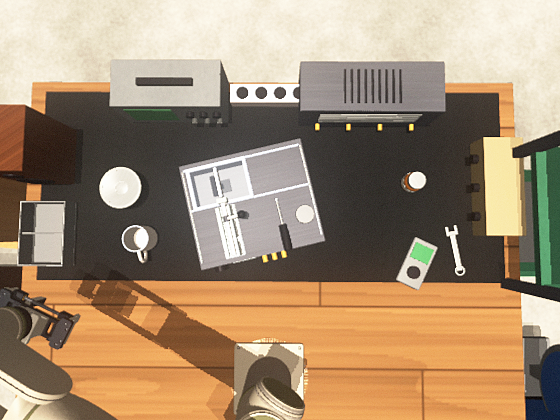

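View pics/side0.png

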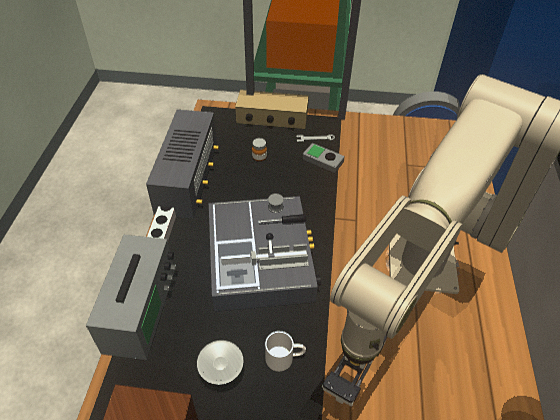

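The top view shows the unit with deck corners near (180,165), (299,139), (325,241) and (202,270). The ball is near (243,214), the spool at (304,214) and the screwdriver at (284,225). Next I'll enlarge both views to fit the yaw.

```bash
python3 - <<'E'
import cv2
a=cv2.imread("pics/top0.png")[130:280,172:334]; cv2.imwrite("pics/topc.png",cv2.resize(a,None,fx=4.8,fy=4,interpolation=cv2.INTER_CUBIC) if 0 else cv2.resize(a,None,fx=4,fy=4,interpolation=cv2.INTER_CUBIC))
a=cv2.imread("pics/side0.png")[190:310,200:330]; cv2.imwrite("pics/sidec.png",cv2.resize(a,None,fx=5,fy=5,interpolation=cv2.INTER_CUBIC))
E
```

```text
(no output)
```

View pics/topc.png

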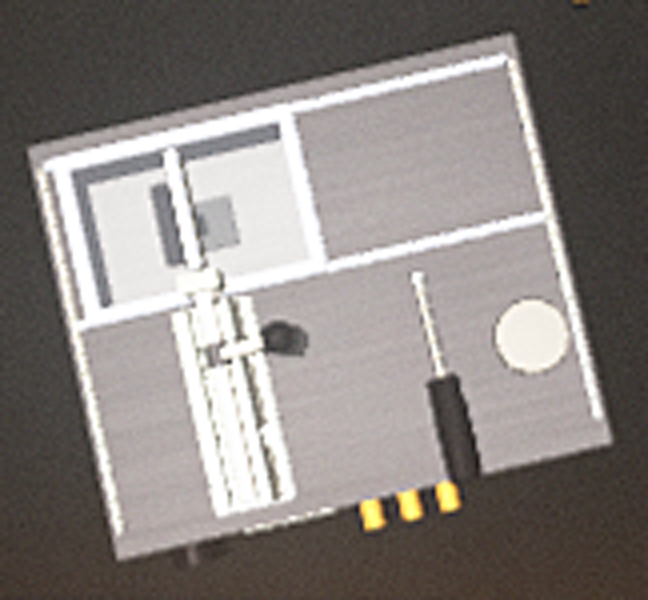

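View pics/sidec.png

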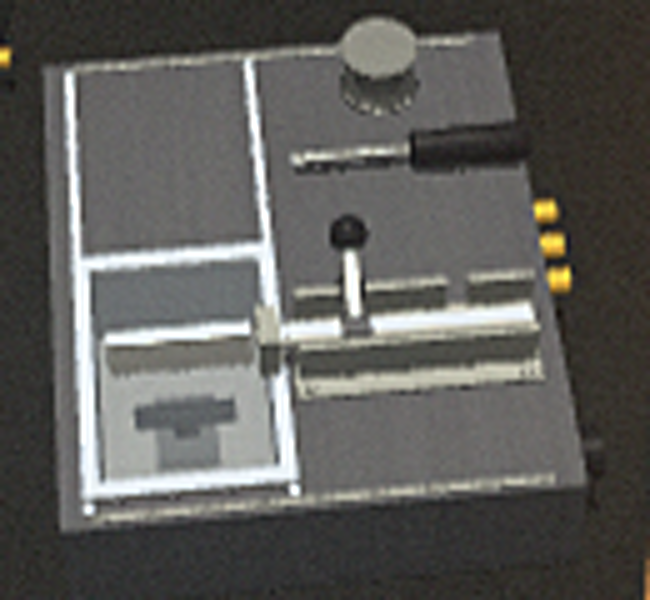

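Both crops show all four deck corners, the ball (top crop 290,338; side crop 348,232), the fin and the lever bar under the glass. I'll fit the pose from these.

```bash
cat > h.py <<'E'
import numpy as np
from scipy.optimize import least_squares
from scipy.spatial.transform import Rotation as R
np.set_printoptions(precision=4,suppress=True)
K={"side":np.array([[514.5149,0,269.4501],[0,514.5149,211.206],[0,0,1]]),"top":np.array([[393.0339,0,280.7944],[0,393.0339,205.7908],[0,0,1]])}
def proj(c,M,P):
    q=np.c_[P,np.ones(len(P))]@M.T; q=np.c_[q[:,0],-q[:,1],-q[:,2]]@K[c].T; return q[:,:2]/q[:,2:]
try: UX,UY,YAW=np.load("pose.npy")
except Exception: pass
def u2w(p): # unit mm -> world m
    c,s=np.cos(YAW),np.sin(YAW); p=np.atleast_2d(p)/1000.
    return np.c_[UX+c*p[:,0]-s*p[:,1],UY+s*p[:,0]+c*p[:,1],p[:,2]]
def w2u(w):
    c,s=np.cos(YAW),np.sin(YAW); w=np.atleast_2d(w)-[UX,UY,0]
    return 1000*np.c_[c*w[:,0]+s*w[:,1],-s*w[:,0]+c*w[:,1],w[:,2]]
def tool(o): # TCP pose in unit frame, tool axes in unit frame, force in unit frame
    q=o["tool_rot"]; A=R.from_quat([q[1],q[2],q[3],q[0]]).as_matrix(); Z=R.from_euler("z",-YAW).as_matrix()
    return w2u(o["eef_pos"])[0], Z@A, Z@o["force"]
E
python3 - <<'E'
from h import *
from cell import cams
M={c:np.array(cams.camera(c)["world_to_cam"]) for c in K}
C=lambda sx,sy:[sx*160,sy*190,90]
h=lambda a:[-30,80-60*np.cos(a+np.pi/6),118+60*np.sin(a+np.pi/6)]
pts=np.array([C(1,1),C(1,-1),C(-1,-1),C(-1,1)])/1000
T=np.array([[28,150],[512,35],[612,442],[118,558],[290,338]])/4+[171.6,129.6]
S=np.array([[63,530],[45,68],[498,33],[587,485],[348,232]])/5+[199.6,189.6]
def f(v,full=True):
    c,s=np.cos(v[2]),np.sin(v[2]); Rz=np.array([[c,-s,0],[s,c,0],[0,0,1]])
    P=np.vstack([pts,np.array(h(v[3]))/1000])@Rz.T+[v[0],v[1],0]
    return np.r_[(proj("top",M["top"],P)-T).ravel(),(proj("side",M["side"],P)-S).ravel()]
r=least_squares(f,[.54,.06,.2,0.05],loss="soft_l1"); print(r.x, f(r.x).reshape(-1,2))
np.save("pose.npy",r.x[:3])
import h as H; H.UX,H.UY,H.YAW=r.x[:3]
from cell import manip
print("tcp unit",*tool(manip.observe()))
print(H.u2w([h(r.x[3]),[80,80,114],[80,101,73]]))
E
```

```text
[ 0.5426  0.0535  0.2388 -0.1297] [[-0.0757 -0.2645]
 [ 0.2884 -0.116 ]
 [ 0.3278  0.4928]
 [ 0.1072  0.9543]
 [-0.4399 -0.0488]
 [-0.6805  0.2566]
 [-0.5214 -0.4475]
 [ 0.0807 -0.4586]
 [ 0.375  -0.2494]
 [-0.2267  0.9551]]
tcp unit [-167.4606  546.8729  218.6441] [[-0.7841  0.6207  0.    ]
 [ 0.6207  0.7841 -0.    ]
 [-0.     -0.     -1.    ]] [ 0.8856  0.1042 -0.2346]
[[0.5077 0.0703 0.141 ]
 [0.6014 0.1501 0.114 ]
 [0.5965 0.1705 0.073 ]]
```

Emit:
{"api": "move_arm", "payload": {"claw": [-1,-1,-1,-1,-1,-1,-1,-1,-1,-1], "offset": [[-33,-25,-2],[-66,-50,-4],[-99,-74,-6],[-132,-99,-8],[-165,-124,-10],[-198,-148,-11],[-231,-173,-11],[-264,-198,-11],[-297,-223,-11],[-330,-247,-11]], "spin": [0.1,0.2,0.3,0.4,0.5,0.6,0.7,0.8,0.9,0.9]}}

```text
t: 2.33
eef_pos: [0.4478, 0.181, 0.23]
tool_rot: [0.0, 0.62, 0.785, 0.0]
force: [0.5, 0.9, -0.3]
opening: 0.999
```

```bash
cat > s.py <<'E'
from h import *
from cell import manip
o=manip.observe(); p,A,f=tool(o); print("t",round(o["t"],2),"tcp",p,"F",f,"op",round(o["opening"]*93,1),"q",o["qpos"]); print(A)
E
python3 s.py
```

```text
t 2.33 tcp [-61.9381 146.3591 230.0289] F [ 0.6601  0.7248 -0.3223] op 92.9 q [ 0.2779 -0.1967  1.7874 -0.      1.55    0.0444]
[[ 0.0053  1.      0.0009]
 [ 1.     -0.0053  0.    ]
 [ 0.      0.0009 -1.    ]]
```

Emit:
{"api": "move_arm", "payload": {"claw": [-1,-1,-1,-0.3,-0.3,-0.3,-0.3,-0.3,-0.3,-0.3], "offset": [[-38,11,15],[-76,22,30],[-117,32,45],[-117,32,60],[-117,32,75],[-117,32,85],[-117,32,95],[-117,32,95],[-117,32,95],[-117,32,95]], "spin": [0,0,0,0,0,0,0,0,0,0]}}

```text
t: 3.17
eef_pos: [0.5066, 0.0775, 0.1356]
tool_rot: [0.001, 0.617, 0.787, 0.0]
force: [0.5, 0.0, 0.6]
opening: 0.654
```

```bash
python3 s.py; python3 - <<'E'
from cell import cams
import cv2
a=cams.camera("side")["pixels"][170:310,190:330,::-1]; b=cams.camera("top")["pixels"][150:290,180:320,::-1]
cv2.imwrite("pics/g1.png",cv2.resize(cv2.hconcat([a,b]),None,fx=2.8,fy=2.8,interpolation=cv2.INTER_CUBIC))
E
```

```text
t 3.17 tcp [-29.3372  31.8714 135.61  ] F [ 0.4951 -0.1008  0.5736] op 60.8 q [ 0.0517 -0.0533  1.8303 -0.      1.3632 -0.1893]
[[-0.0022  1.      0.0013]
 [ 1.      0.0022 -0.0003]
 [-0.0003  0.0013 -1.    ]]
```

View pics/g1.png

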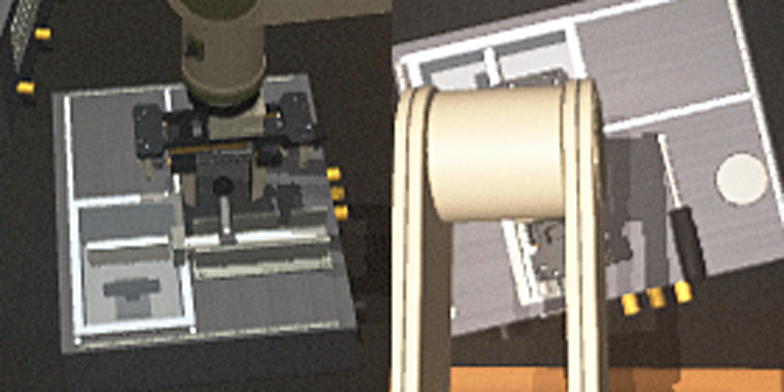

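The side view shows the ball (222,186) between the open fingers. I'll shift 2 mm in -y and grip.

Emit:
{"api": "move_arm", "payload": {"claw": [0.2,0.7,1,1,1,1,1,1], "offset": [[-2,0,0],[-2,0,0],[-2,0,0],[-2,0,0],[-2,0,0],[-2,0,0],[-2,0,0],[-2,0,0]], "spin": [0,0,0,0,0,0,0,0]}}

```text
t: 3.93
eef_pos: [0.5067, 0.075, 0.1347]
tool_rot: [0.0, 0.617, 0.787, 0.0]
force: [0.5, -0.2, 0.3]
opening: 0.242
```

```bash
python3 s.py
```

```text
t 3.93 tcp [-29.7932  29.4104 134.6655] F [ 0.39   -0.323   0.3246] op 22.5 q [ 0.0468 -0.0519  1.8308  0.      1.3625 -0.1932]
[[-0.0011  1.      0.0002]
 [ 1.      0.0011 -0.    ]
 [-0.      0.0002 -1.    ]]
```

Emit:
{"api": "move_arm", "payload": {"claw": [1,1,1,1,1,1,1,1,1], "offset": [[2,4,0],[5,0,-7],[11,0,-13],[17,0,-18],[25,0,-22],[32,0,-25],[42,0,-28],[42,0,-28],[42,0,-28]], "spin": [0,0,0,0,0,0,0,0,0]}}

```text
t: 4.68
eef_pos: [0.4966, 0.117, 0.1631]
tool_rot: [-0.0, 0.617, 0.787, 0.001]
force: [-3.2, -0.5, 0.4]
opening: 0.242
```

```bash
python3 s.py; python3 - <<'E'
from cell import cams
import cv2
a=cams.camera("side")["pixels"][170:310,190:330,::-1]
cv2.imwrite("pics/g2.png",cv2.resize(a,None,fx=4,fy=4,interpolation=cv2.INTER_CUBIC))
E
```

```text
t 4.68 tcp [-29.6315  72.6629 163.1435] F [-3.2515  0.2857  0.4492] op 22.5 q [ 0.1304 -0.0818  1.8058  0.0008  1.4168 -0.1115]
[[-0.0029  1.      0.0008]
 [ 1.      0.0029  0.0007]
 [ 0.0007  0.0008 -1.    ]]
```

View pics/g2.png

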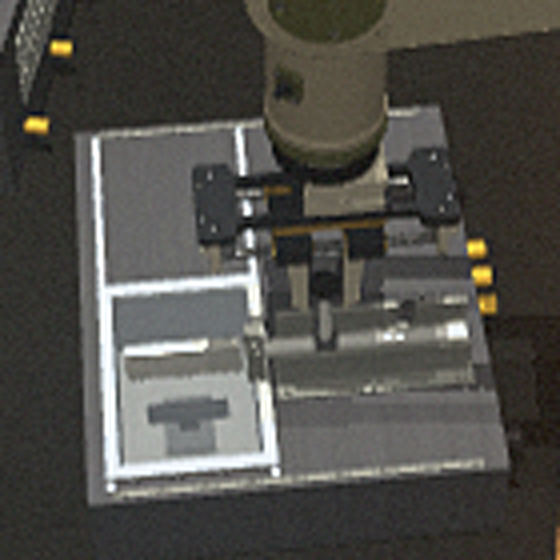

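The side view shows the handle near upright and the ball (325,280) still held. Next I draw the bolt back along -x.

Emit:
{"api": "move_arm", "payload": {"claw": [1,1,1,1,1,1,1,1,1,1], "offset": [[0,-8,0],[0,-16,0],[0,-24,0],[0,-32,0],[0,-40,0],[0,-48,0],[0,-56,0],[0,-63,0],[0,-67,0],[0,-67,0]], "spin": [0,0,0,0,0,0,0,0,0,0]}}

```text
t: 5.57
eef_pos: [0.4333, 0.1003, 0.1631]
tool_rot: [0.002, 0.617, 0.787, 0.003]
force: [16.2, 6.1, -7.9]
opening: 0.239
```

```bash
python3 s.py
```

```text
t 5.57 tcp [-95.1254  71.4128 163.0579] F [17.1789  2.0939 -7.8645] op 22.3 q [ 0.1114 -0.2787  1.9788  0.001   1.4349 -0.1287]
[[-0.0011  1.      0.0066]
 [ 1.      0.0011  0.0001]
 [ 0.0001  0.0066 -1.    ]]
```

Emit:
{"api": "move_arm", "payload": {"claw": [1,1,1,1,1,1,1,1,1,1], "offset": [[0,1,0],[-5,1,1],[-10,1,2],[-18,1,6],[-25,1,10],[-32,1,15],[-38,1,22],[-43,1,28],[-45,1,32],[-45,1,32]], "spin": [0,0,0,0,0,0,0,0,0,0]}}

```text
t: 6.4
eef_pos: [0.4446, 0.0563, 0.1321]
tool_rot: [0.001, 0.618, 0.786, 0.001]
force: [4.5, 1.2, 5.0]
opening: 0.237
```

```bash
python3 s.py
```

```text
t 6.4 tcp [-94.5495  25.9164 132.053 ] F [4.6675 0.0913 4.9999] op 22.0 q [ 0.0108 -0.2389  2.0039  0.0007  1.3729 -0.2288]
[[-0.0006  1.      0.0039]
 [ 1.      0.0006 -0.0002]
 [-0.0002  0.0039 -1.    ]]
```

Emit:
{"api": "move_arm", "payload": {"claw": [0.6,0.2,-0.1,-0.1,-0.1,-0.1,-0.1,-0.1,-0.1,-0.1], "offset": [[0,0,0],[0,0,0],[0,0,0],[0,0,0],[0,0,-20],[0,0,-50],[0,0,-80],[30,20,-80],[60,40,-80],[90,60,-80]], "spin": [0,0,0,0,0,0,0,0,0,0]}}

```text
t: 7.23
eef_pos: [0.4804, 0.1588, 0.2112]
tool_rot: [0.0, 0.618, 0.786, 0.0]
force: [0.0, -0.2, 1.0]
opening: 0.546
```

Emit:
{"api": "move_arm", "payload": {"claw": [1,1,1,1,1,1,1,1], "offset": [[0,38,0],[0,76,0],[0,114,0],[0,114,0],[0,114,0],[0,114,0],[0,114,0],[0,114,0]], "spin": [0,0,0,0,0,0,0,0]}}

```text
t: 7.9
eef_pos: [0.5902, 0.1849, 0.2119]
tool_rot: [0.0, 0.617, 0.787, 0.001]
force: [-0.1, 0.7, 0.5]
opening: 0.028
```

```bash
python3 s.py; python3 - <<'E'
from cell import cams
import cv2
a=cams.camera("side")["pixels"][170:310,190:330,::-1]
cv2.imwrite("pics/g3.png",cv2.resize(a,None,fx=4,fy=4,interpolation=cv2.INTER_CUBIC))
E
```

```text
t 7.9 tcp [ 77.2973 116.4869 211.8922] F [0.112  0.7377 0.5059] op 2.6 q [ 0.2208  0.1814  1.4441 -0.      1.5146 -0.0191]
[[-0.0011  1.      0.0014]
 [ 1.      0.0011 -0.0001]
 [-0.0001  0.0014 -1.    ]]
```

View pics/g3.png

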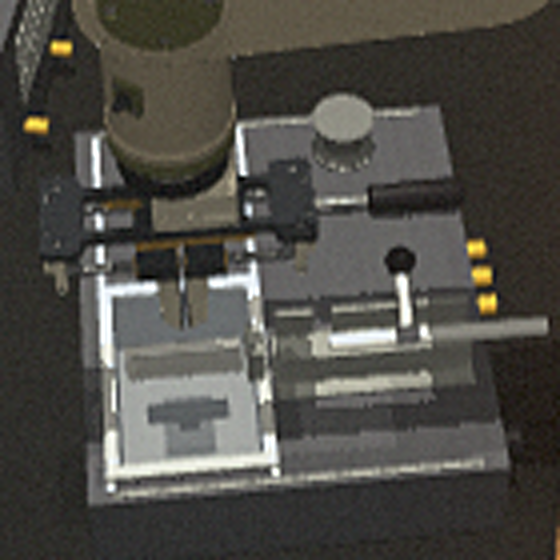

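The view shows the bolt drawn back with its tail out at (545,325) and the handle down in the rear notch, ball at (400,260). Next I lower the shut fingers behind the fin and push.

Emit:
{"api": "move_arm", "payload": {"claw": [1,1,1,1,1,1,1,1,1,1], "offset": [[0,3,35],[0,3,70],[0,3,95],[0,3,105],[0,3,105],[-10,3,105],[-20,3,105],[-30,3,105],[-40,3,105],[-50,3,105]], "spin": [0,0,0,0,0,0,0,0,0,0]}}

```text
t: 8.78
eef_pos: [0.6072, 0.1364, 0.1077]
tool_rot: [0.001, 0.618, 0.787, 0.001]
force: [0.0, 2.7, 3.4]
opening: 0.005
```

```bash
python3 s.py
```

```text
t 8.78 tcp [ 82.3849  65.3249 107.6822] F [0.6485 2.5767 3.3805] op 0.5 q [ 0.1384  0.2614  1.5459  0.0005  1.331  -0.1014]
[[-0.0008  1.      0.0034]
 [ 1.      0.0008  0.0001]
 [ 0.0001  0.0034 -1.    ]]
```

Emit:
{"api": "move_arm", "payload": {"claw": [1,1,1,1,1,1,1,1,1,1], "offset": [[-15,0,0],[-30,0,0],[-45,0,0],[-60,0,0],[-75,0,0],[-90,0,0],[-105,0,0],[-120,0,0],[-132,0,0],[-138,0,0]], "spin": [0,0,0,0,0,0,0,0,0,0]}}

```text
t: 9.62
eef_pos: [0.6386, 0.001, 0.1054]
tool_rot: [-0.0, 0.618, 0.786, -0.0]
force: [-1.1, 2.1, 3.1]
opening: 0.006
```

```bash
python3 s.py
```

```text
t 9.62 tcp [ 80.8788 -73.6574 105.38  ] F [-0.5521  2.262   3.1384] op 0.6 q [-0.0783  0.3089  1.4933 -0.0006  1.3398 -0.3169]
[[ 0.0001  1.     -0.0006]
 [ 1.     -0.0001 -0.0004]
 [-0.0004 -0.0006 -1.    ]]
```

Emit:
{"api": "move_arm", "payload": {"claw": [1,1,1,1,1,1], "offset": [[-2,0,0],[-4,0,0],[-6,0,0],[-7,0,0],[-8,0,0],[-8,0,0]], "spin": [0,0,0,0,0,0]}}

```text
t: 10.12
eef_pos: [0.6391, -0.001, 0.1054]
tool_rot: [-0.002, 0.617, 0.787, 0.001]
force: [-6.2, 13.0, 4.9]
opening: 0.005
```

```bash
python3 s.py
```

```text
t 10.12 tcp [ 80.8537 -75.705  105.3782] F [-2.9805 14.1036  4.8981] op 0.5 q [-0.084   0.3123  1.4892  0.004   1.3431 -0.327 ]
[[-0.0032  1.     -0.0016]
 [ 1.      0.0033  0.0046]
 [ 0.0046 -0.0016 -1.    ]]
```

Emit:
{"api": "move_arm", "payload": {"claw": [1,1,1,1,1,1,1,1,1,1], "offset": [[10,0,0],[25,2,-20],[55,4,-35],[90,7,-35],[125,7,-35],[160,7,-35],[190,7,-35],[213,7,-35],[213,7,-35],[213,7,-35]], "spin": [0,0,0,0,0,0,0,0,0,0]}}

```text
t: 10.95
eef_pos: [0.5958, 0.2054, 0.1403]
tool_rot: [0.0, 0.616, 0.788, -0.0]
force: [-0.2, -0.6, 1.2]
opening: 0.007
```

```bash
python3 s.py; python3 - <<'E'
from cell import cams
import cv2
a=cams.camera("side")["pixels"][170:310,190:330,::-1]
cv2.imwrite("pics/g4.png",cv2.resize(a,None,fx=4,fy=4,interpolation=cv2.INTER_CUBIC))
E
```

```text
t 10.95 tcp [ 87.6093 135.0878 140.3262] F [-0.3249 -0.516   1.1617] op 0.6 q [ 0.2512  0.2578  1.4884 -0.0008  1.3957  0.0082]
[[-0.0043  1.     -0.0003]
 [ 1.      0.0043 -0.0008]
 [-0.0008 -0.0003 -1.    ]]
```

View pics/g4.png

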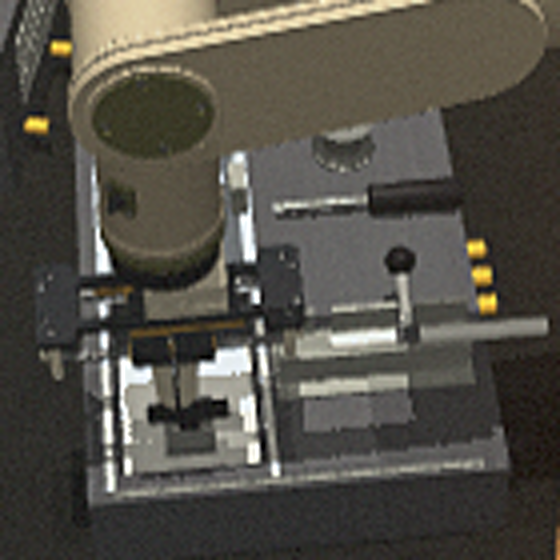

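The guard is open. The bar shows at (188,410) and the fingers are clear behind it. Next I go down and push the lever over.

Emit:
{"api": "move_arm", "payload": {"claw": [1,1,1,1,1,1,1,1,1,1], "offset": [[0,0,25],[0,0,50],[0,0,66],[0,0,73],[0,0,73],[-9,0,73],[-18,0,73],[-27,0,73],[-36,0,73],[-45,0,73]], "spin": [0,0,0,0,0,0,0,0,0,0]}}

```text
t: 11.83
eef_pos: [0.6085, 0.1594, 0.0691]
tool_rot: [0.001, 0.618, 0.787, 0.001]
force: [0.7, 2.0, 1.0]
opening: 0.007
```

```bash
python3 s.py
```

```text
t 11.83 tcp [89.0895 87.3443 69.1128] F [1.1259 1.7361 1.046 ] op 0.6 q [ 0.1746  0.318   1.5523  0.0001  1.2687 -0.065 ]
[[-0.0008  1.      0.0026]
 [ 1.      0.0008 -0.0001]
 [-0.0001  0.0026 -1.    ]]
```

Emit:
{"api": "move_arm", "payload": {"claw": [1,1,1,1,1,1], "offset": [[-5,0,2],[-9,0,3],[-12,0,3],[-14,0,3],[-15,0,3],[-15,0,3]], "spin": [0,0,0,0,0,0]}}

```text
t: 12.33
eef_pos: [0.6103, 0.1479, 0.0644]
tool_rot: [-0.001, 0.617, 0.787, 0.001]
force: [-1.9, 10.3, 1.2]
opening: 0.005
```

```bash
python3 s.py
```

```text
t 12.33 tcp [88.0458 75.7261 64.3764] F [ 0.608  10.4853  1.2029] op 0.5 q [ 0.1541  0.3228  1.5557  0.0034  1.2634 -0.0876]
[[-0.0018  1.     -0.    ]
 [ 1.      0.0018  0.0033]
 [ 0.0033 -0.     -1.    ]]
```

Emit:
{"api": "move_arm", "payload": {"claw": [1,1,1,1,1,1,1,1,1,1], "offset": [[10,0,0],[25,0,0],[25,0,-35],[25,0,-75],[25,0,-115],[25,0,-155],[65,0,-160],[105,0,-160],[145,0,-160],[185,0,-160]], "spin": [0,0,0,0,0,0,0,0,0,0]}}

```text
t: 13.17
eef_pos: [0.5658, 0.3275, 0.2249]
tool_rot: [0.0, 0.618, 0.786, -0.0]
force: [-0.5, -0.4, -0.9]
opening: 0.007
```

Emit:
{"api": "move_arm", "payload": {"claw": [1,1,1,1,1,1,1,1], "offset": [[38,-10,0],[76,-30,0],[114,-50,0],[150,-70,0],[185,-90,0],[215,-110,0],[215,-110,0],[215,-110,0]], "spin": [0,0,0,0,0,0,0,0]}}

```text
t: 13.83
eef_pos: [0.4062, 0.5099, 0.2241]
tool_rot: [0.0, 0.616, 0.788, -0.001]
force: [1.0, -1.1, -0.3]
opening: 0.003
```

```bash
python3 s.py; python3 - <<'E'
from h import *
from cell import cams,spotter
import cv2
d={c:cams.camera(c) for c in K}
a=d["side"]["pixels"][170:310,190:330,::-1]; b=d["top"]["pixels"][135:275,180:320,::-1]
cv2.imwrite("pics/g5.png",cv2.resize(cv2.hconcat([a,b]),None,fx=2.85,fy=2.85,interpolation=cv2.INTER_CUBIC))
for c in K:
    M=np.array(d[c]["world_to_cam"])
    for t in("handle_ball","guard_fin","lever_bar","spool","screwdriver","flux_jar","mug","driver","meter","wrench"):
        r=spotter.search_frame(t,c)
        for q in r[:1]:
            w=(np.linalg.inv(M)@np.r_[q["at"],1])[:3]; print(c,t,round(q["score"],2),w,w2u(w)[0])
E
```

```text
t 13.83 tcp [-24.5582 475.7253 224.1229] F [ 0.727  -1.2786 -0.2668] op 0.2 q [ 0.8197  0.2692  1.3209 -0.0005  1.5524  0.5753]
[[-0.0056  1.     -0.0006]
 [ 1.      0.0055 -0.001 ]
 [-0.0009 -0.0006 -1.    ]]
side handle_ball 0.48 [0.6068 0.1371 0.0715] [82.1415 66.1153 71.49  ]
side guard_fin 0.76 [ 0.6389 -0.0022  0.0978] [ 80.4138 -76.8956  97.775 ]
side lever_bar 0.44 [0.6045 0.1371 0.0734] [79.8826 66.6007 73.4192]
side spool 0.82 [ 0.5119 -0.1005  0.1313] [ -66.3027 -142.3315  131.344 ]
side screwdriver 0.49 [ 0.4706 -0.033   0.1089] [-90.3804 -66.9532 108.9177]
side flux_jar 0.68 [ 0.6141 -0.4294  0.049 ] [ -44.7952 -486.0325   48.9887]
side mug 0.67 [0.4431 0.4389 0.0389] [ -5.5229 398.0915  38.8897]
side driver 0.75 [ 0.5127 -0.1     0.1314] [ -65.3628 -142.0056  131.3673]
side meter 0.67 [ 0.3614 -0.4439  0.0366] [-293.7694 -440.3233   36.5873]
side wrench 0.48 [ 0.3996 -0.5912  0.0063] [-291.419  -592.536     6.3398]
top handle_ball 0.64 [0.4435 0.0652 0.1566] [-93.5305  34.9054 156.5952]
top guard_fin 0.65 [ 0.642  -0.0159  0.0936] [ 80.131  -90.9228  93.5504]
top spool 0.55 [ 0.5153 -0.1065  0.1304] [ -64.3575 -148.9692  130.3606]
top screwdriver 0.6 [ 0.4509 -0.0492  0.1158] [-113.3805  -78.0195  115.8097]
top flux_jar 0.88 [ 0.6184 -0.4417  0.0709] [ -43.5304 -499.0253   70.8674]
top mug 0.62 [0.4321 0.4125 0.0469] [-22.4041 375.0147  46.8555]
top driver 0.58 [0.5932 0.4671 0.0609] [146.9446 389.9294  60.8818]
top meter 0.81 [ 0.3647 -0.4529  0.0362] [-292.6694 -449.9277   36.1777]
top wrench 0.8 [ 0.404  -0.5933  0.0082] [-287.6718 -595.578     8.2336]
```

View pics/g5.png

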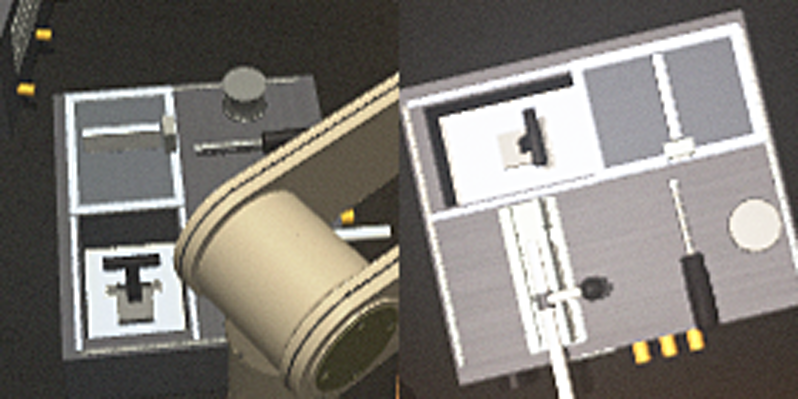

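The final views show the bolt back with the handle in the rear notch (ball at 597,288 in the top half). The guard is fully at -y, the lever leans to -y (bar at 537,135), and the bystanders are where they were. I'm handing in.

```bash
python3 -c "
from cell import order; print(order.hand_in())"
```

```text
the job is handed in; nothing more can be done
None
```

The bench supply is made safe and the job was handed in at about 14 s on the robot's clock, well under the 58 s limit. I gripped the handle's ball, lifted it along its arc, drew the bolt back, laid the handle down in the rear notch and let go. With shut fingers I then pushed the guard open by its fin and tipped the lever over.

**Contact checks:** each motion ended against its stop.
- **Bolt:** about 65 mm of travel, with 17 N at the stop.
- **Handle:** about 5 N upward at the bottom of the rear notch.
- **Guard:** about 14 N at the stop.
- **Lever:** about 10 N at the stop.

**Final pictures:** the top view shows the handle down in the rear notch and the bolt's tail out over the front. Both views show the guard fully at the -y end and the lever leaning to -y. The arm was clear of the unit and touching nothing.

**Disagreements in the last checks:**
- The side-camera network reported the lever bar as the ball and the spool as the driver. Its screwdriver and mug readings were also off by about 20 mm, because the arm hid part of the view.
- The top camera put every bystander within about 4 mm of where it started.
- The side camera read the fin at y -77 and the top camera at y -91; the fin at its stop should be at y -90. The side camera sees only its near face.

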